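# Snap the stopper lid onto the seashell jar

### The arm

A 6-joint arm with a two-finger parallel gripper is mounted at the origin on the work surface. World frame = base frame: x ahead of the robot, y to its left, z up, the work surface at z = 0. Lengths are in mm, angles in rad, forces in N, time in s.
With the tool pointing down it reaches from about 350 to 850 mm from the base axis. Payload 8.1 kg.
Tool frame: the origin (TCP) lies on the centre line of the jaws, within the pads' length; the fingertips stand 17 mm ahead of it and the grasp point (between the pads) lies 2 mm behind it (bot.finger_overhang is the distance from the TCP to the fingertips, in mm); z points along the fingers, y is the direction in which the jaws open and shut (so a half turn about z gives the same grasp; the last joint's range is limited). The gripper opens to 85 mm and grips with 20 to 120 N. Pads are 22 mm wide; open, the fingers measure 114 mm over their backs; the gripper's body (76 mm by 85 mm) begins 54 mm behind the grasp point. The pads swing forward as they close: fully open they stand 13 mm farther back than shut.
Start: joints at [1.204, 0.13, 1.488, -0, 1.523, -0.085], TCP at [166.829, 576.345, 248.292] pointing down, gripper open.
Joint ranges: [-2.96, 2.96], [-0.89, 2.26], [0.02, 2.5], [-1.34, 4.48], [0, 2.73], [-2.66, 2.66]. Speed limits (rad/s): [2.39, 2.39, 2.79, 3.14, 3.14, 3.14].

### API

Orientations are given as a 3x3 rotation matrix whose columns are the frame's x, y, z axes.
In Python, from rig import bot gives the robot as it stands. The module is installed in compiled form; this text tells all that it offers.
- The arm moves only by the tool play_rows, never from a script. Its argument "series" is a list of rows, each an object of numbers: "x", "y", "z": the shift along the tool's x, y, z in m; "roll": the turn about the tool's z in degrees. In form: [{"x": .., "y": .., "z": .., "roll": ..}, ...]. A call has 1 to 20 rows; each row shifts and turns the commanded pose from where the row before left it, along the tool's axes as they then stand; what a row does not reach is not made up. A row lasts 1/10 s, in which the tool goes at most 50 mm and 8.59 degrees, less where a joint would pass 70% of its speed; a pose out of reach is approached as far as the arm can. A call is refused whole if a number of a shift passes 0.05 or a number of a turn 8.59, either way. A call with a gripper value outside its range is refused whole. "fingers" is the closure, from 0 (fully open) to 1 (shut), set as the call begins (left out, the last holds). The fingers move at their own pace and stop on an object; "grip_force" is the grip in N (left out, the last holds). Time passes only in rows, so rows that do not move let the fingers close. It gives the time, the measured TCP pose, the force and the opening at its end, in the units of the state.
- bot.get_state(): the state, without advancing time (a new reading comes with each control period).
- bot.read_camera(name): name is "side" or "top" or "wrist"; returns (picture, depth): 420x560x3 uint8, red, green, blue; 420x560 float32, mm along the optical axis (not along the pixel's ray), 0 where there is no reading.
- bot.calibration(name): a dict with "fovy" (degrees; the focal length in pixels is half the picture's height over the tangent of half this angle, whatever the lens; pixels are square), "cx", "cy" (the principal point, pixels), "xyz" and "attitude" of the camera in the world. Camera axes: x right, y down, z forward; pixel columns grow to the right and rows downward; lengths in mm; the calibration is good to about 2 mm. The wrist camera is an equidistant fisheye: a pixel r from the principal point sees the ray r / f radians off the axis. A picture is of the moment at which its call begins: read the wrist's pose just before it. calibration takes no time and is no camera call; for the wrist camera it gives the pose at the moment of the call.
- bot.job_done(): hands the job in, once; it reports no verdict.
Trained networks look in the newest picture that a camera, given by its name, has taken for a name from the list of things; names that differ only in an ending like _2 or _b are one class to them, and where a whole thing is asked for, a point or a joint stands for the part that bears it (a point fixed in the world has none). Each returns a list of dicts, best first, with "p" (0 to 1); they miss things now and then, are a little off and sometimes report something else, mostly with a low value. They report only what shows in the picture. A call takes as long as a camera call. They do not tell look-alikes from the thing itself.
- bot.cut_out(camera, target): "mask" (420x560 bool, what is visible of it) and "at" ([column, row] in pixels, amid what is visible of it).
The state is a dict: "t": time; "joints": joint angles; "joint_vel": joint speeds; "joint_efforts": joint torques, N m; "tcp_pos": TCP position; "tool_rot": TCP orientation; "contact_force": force on the tool from outside, world axes, zero at the start; "wrist_torque": the same for the moment, N m; "finger_gap": opening from 0.0 (shut) to 1.0 (fully open).
Only numpy, scipy, OpenCV 4.12 (cv2) and the standard library are available. Lean on these libraries where they do the work, as an engineer would, in place of code of your own. Each camera call takes 0.05 s, during which the arm holds its last target. There are 200 camera calls.

### The job

Close the specimen jar that holds the orange seashell: put the green stopper lid into its mouth and press it straight down until it snaps past the catches and its flange sits fully home on the jar's rim. As soon as it has snapped in, stop pushing (never force it) and let go of it.

Things in the scene. Friction and masses are not known exactly. Their poses are not given: they have to be found in the camera images.
- lid: Loose green plastic stopper lid, round about upright z (any yaw alike), 45 g, standing knob up on the bench. Origin: centre of its underside, the plug's small end. Upward from it: plug, radius 16 mm at 0 widening to 26.5 mm at 14 mm, then a snap groove; flange radius 41 mm from 26 to 32 mm; grip knob, diameter 26 mm, from 32 to 56 mm. (A flat black screw cap on the bench is not this lid.)
- shell_jar: Open clear jar with an orange seashell inside: the jar to close. Outer diameter 76 mm, on a black foot of diameter 100 mm fixed to the bench. Origin: centre of the foot's underside, on the bench; z up; rim 97 mm above. With the lid home, the lid's origin is 71 mm above this origin.
- shell_mouth (a point): Centre of that jar's mouth, at rim height; 68 mm wide inside. Four sprung steel catch beads stand 10 mm into it, 8 mm down: laid in, the lid rests on them, flange about 9 mm above the rim. Pressing takes a peak of 8 to 12 N, 5 to 8 mm above home, then it snaps down, flange on the rim, a hard stop. Over 70 N between lid and jar is forcing it.
- egg_jar: The same kind of jar with a white egg inside, fixed to the bench too: not the one to close. Same sizes, origin and axes. The two jars may stand either way round.
Not all that is in view belongs to the job. Of the things shaped like the lid, the green one is meant.

How it is judged (in metres and radians):
At the end, for the whole second after the job is handed in: The green lid is snapped into the mouth of the jar with the orange seashell: its flange within 2.5 mm of the rim, within 10 mm of the jar's axis, level within 7 degrees, at rest and released (z of lid in the frame of shell_jar between 0.066 and 0.0735 m and horizontal distance between lid and shell_jar below 0.01 m and angle between lid's own z axis and vertical below 0.12 rad and linear speed of lid below 0.02 m/s); the robot touches nothing.
It fails at once if the lid is forced: more than 70 N between the lid and the seashell jar (contact force between lid and shell_jar above 70 N).
It also fails if it takes over 32 s, if anything falls off the work surface, if the arm or the gripper's body presses on something with over 40 N, if the wrist force passes 120 N, or if a joint passes its speed limit or range.

## Working session

There is one attempt and no reset: what is moved stays moved. The work goes in short steps, Python scripts to look and compute and a tool call to move; the robot and the scene stay as the last step left them, time stands still between calls to the robot, and variables do not carry over. Pictures are saved under pics/ and viewed, about 8 in all and at most 12, crops included, and the job is handed in when it is done.

Besides the shell and the picture viewer there is one more tool, called after "Call:" as a command line: name --argument value ..., lists and objects as JSON in quotes. play_rows: Moves the arm, as the interface text tells. Its arguments: {"type":"object","properties":{"series":{"type":"array","items":{"type":"object","properties":{"x":{"type":"number"},"y":{"type":"number"},"z":{"type":"number"},"roll":{"type":"number"}}}},"fingers":{"type":"number"},"grip_force":{"type":"number"}},"required":["series"]}

```bash
mkdir -p pics; cat > h.py <<'E'
from rig import bot
import numpy as np, cv2
def pts(cam, depth, cal=None):
    c=cal or bot.calibration(cam); H,W=depth.shape
    f=H/2/np.tan(np.radians(c["fovy"])/2)
    u,v=np.meshgrid(np.arange(W),np.arange(H)); x=(u-c["cx"])/f; y=(v-c["cy"])/f
    if cam=="wrist":
        r=np.hypot(x,y)+1e-9; k=np.tan(np.minimum(r,1.5))/r; x=x*k;y=y*k
    P=np.stack([x*depth,y*depth,depth],-1)
    return P@np.array(c["attitude"]).T+np.array(c["xyz"])
E
python3 - <<'E'
from h import *
for n in("side","top"):
    im,d=bot.read_camera(n); cv2.imwrite(f"pics/{n}0.png",im[...,::-1]); np.save(n+".npy",d)
    P=pts(n,d); print(n,bot.calibration(n))
    for t in("lid","shell_jar","egg_jar"):
        for o in bot.cut_out(n,t):
            m=o["mask"]&(d>0); q=P[m]
            print(t,round(o["p"],2),np.round(o["at"]),m.sum(), np.round(np.percentile(q,[2,50,98],axis=0)).tolist() if len(q) else 0, im[o["mask"]].mean(0).round() if o["mask"].any() else 0)
s=bot.get_state();print(s["tool_rot"],s["t"],s["contact_force"])
E
```

```text
side {'fovy': 48.3829913767802, 'cx': 280.6413371706229, 'cy': 212.75212081417652, 'xyz': array([371.56783045, 568.79593454, 645.73674578]), 'attitude': array([[-0.97914358, -0.13434645,  0.15241021],
       [-0.2030218 ,  0.67558924, -0.70877452],
       [-0.00774536, -0.72493462, -0.68877413]])}
lid 0.9 [300. 281.] 1621 [[400.0, 55.0, 28.0], [436.0, 99.0, 32.0], [473.0, 131.0, 57.0]] [155. 136.   3.]
lid 0.78 [322. 171.] 832 [[408.0, -237.0, 14.0], [444.0, -194.0, 32.0], [481.0, -164.0, 57.0]] [ 15.  56. 121.]
lid 0.76 [376. 214.] 1048 [[291.0, -133.0, 29.0], [328.0, -90.0, 32.0], [364.0, -59.0, 57.0]] [154.  87. 106.]
lid 0.74 [226. 221.] 1120 [[568.0, -61.0, 27.0], [601.0, -17.0, 32.0], [642.0, 14.0, 57.0]] [ 17.  60. 125.]
lid 0.62 [306. 216.] 1097 [[421.0, -105.0, 27.0], [456.0, -60.0, 32.0], [495.0, -30.0, 57.0]] [ 14. 100.  40.]
shell_jar 0.64 [232. 162.] 2171 [[595.0, -211.0, 4.0], [634.0, -150.0, 58.0], [674.0, -129.0, 97.0]] [84. 76. 65.]
egg_jar 0.81 [182. 275.] 3803 [[589.0, 80.0, 1.0], [630.0, 134.0, 53.0], [678.0, 164.0, 97.0]] [83. 82. 77.]
top {'fovy': 47.45567859007
[... 541 characters left out ...]
 [328.0, -98.0, 31.0], [364.0, -63.0, 56.0]] [152. 121. 136.]
lid 0.77 [325. 244.] 1672 [[424.0, -109.0, -2.0], [459.0, -70.0, 31.0], [498.0, -33.0, 56.0]] [ 73. 126.  83.]
lid 0.61 [299. 164.] 1527 [[569.0, -61.0, 27.0], [604.0, -25.0, 31.0], [643.0, 11.0, 56.0]] [ 57.  79. 135.]
shell_jar 0.85 [379. 143.] 2672 [[596.0, -214.0, 1.0], [638.0, -174.0, 45.0], [677.0, -131.0, 96.0]] [82. 73. 67.]
egg_jar 0.7 [223. 141.] 2528 [[590.0, 72.0, 5.0], [632.0, 114.0, 44.0], [670.0, 157.0, 97.0]] [80. 80. 78.]
[[-9.60558344e-01  2.78078506e-01 -1.06074177e-04]
 [ 2.78078524e-01  9.60558314e-01 -2.44531409e-04]
 [ 3.38915041e-05 -2.64383636e-04 -9.99999964e-01]] 0.4 [-1.0448111  -0.46737846 -0.999632  ]
```

View pics/top0.png

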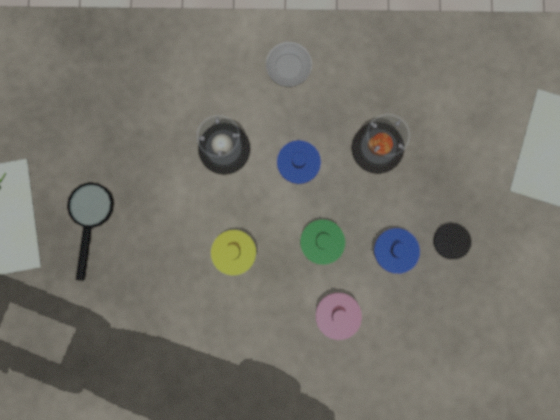

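View pics/side0.png

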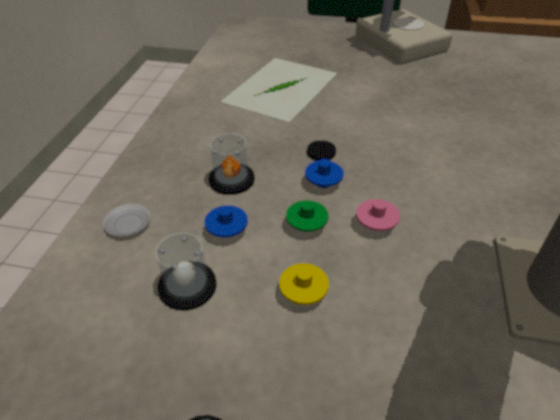

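The orange shell jar is at top-image (380,145) and the green lid at (323,241). The other coloured lids are decoys. Next I'll fit circles to get their centres.

```bash
cat >> h.py <<'E'
from scipy.optimize import least_squares
def fit(q,r=None):
    x0=[*q[:,:2].mean(0)]+([] if r else [40.])
    s=least_squares(lambda p:np.hypot(q[:,0]-p[0],q[:,1]-p[1])-(r or p[2]),x0,loss="soft_l1",f_scale=1.5)
    return np.round(s.x,1),round(float(np.sqrt(np.median(s.fun**2))),1),len(q)
def measure(cam,im,d,lid,jar,cal=None):
    P=pts(cam,d,cal); ok=d>0
    i=im.astype(int); g=(i[...,1]>i[...,0]+25)&(i[...,1]>i[...,2]+20)&ok
    near=lambda c,r:np.hypot(P[...,0]-c[0],P[...,1]-c[1])<r
    m=g&near(lid,60)
    if m.sum()>100:
        for lo,hi,n in((24,40,"flange"),(52,62,"knobtop")):
            q=P[m&(P[...,2]>lo)&(P[...,2]<hi)]
            if len(q)>5:
                c,r=cv2.minEnclosingCircle(q[:,:2].astype(np.float32)); print(cam,n,np.round(c,1),round(r,1),"meanz",q.mean(0).round(1))
    q=P[ok&near(jar,60)&(P[...,2]>92)&(P[...,2]<101)]
    if len(q)>10: print(cam,"rim",fit(q),"r36:",fit(q,36.),"z",q[:,2].mean().round(1))
    m=ok&near(jar,62)&(P[...,2]<12)&(i.max(-1)<40)&(P[...,2]>-4)
    if m.sum()>20:
        c,r=cv2.minEnclosingCircle(P[m][:,:2].astype(np.float32)); print(cam,"foot",np.round(c,1),round(r,1))
E
python3 - <<'E'
from h import *
for n in("side","top"):
    im=cv2.imread(f"pics/{n}0.png")[...,::-1]; measure(n,im,np.load(n+".npy"),(460,-70),(637,-172))
s=bot.get_state();R=s["tool_rot"]
print(R.T@(np.array([460,-70,200])-s["tcp_pos"]))
E
```

```text
side flange [458.9 -69.4] 42.0 meanz [456.9 -62.3  31.9]
side knobtop [457.7 -69.6] 14.1 meanz [457.9 -68.1  55.4]
side rim (array([ 639.7, -174.9,   35.7]), 1.2, 269) r36: (array([ 639.7, -174.9]), 1.1, 269) z 95.4
side foot [ 639.3 -171.5] 48.3
top flange [460.1 -70.2] 40.6 meanz [459.8 -69.9  30.5]
top knobtop [459.7 -70.5] 13.0 meanz [459.5 -70.4  54.6]
top rim (array([ 641.4, -176.2,   35.6]), 1.1, 341) r36: (array([ 641.5, -176.2]), 1.1, 341) z 94.9
[-461.34990549 -539.24379007   48.27438313]
```

Call:
play_rows --series '[{"x": -0.0256, "y": -0.03, "z": 0.003}, {"x": -0.0256, "y": -0.03, "z": 0.003}, {"x": -0.0256, "y": -0.03, "z": 0.003}, {"x": -0.0256, "y": -0.03, "z": 0.003}, {"x": -0.0256, "y": -0.03, "z": 0.003}, {"x": -0.0256, "y": -0.03, "z": 0.003}, {"x": -0.0256, "y": -0.03, "z": 0.003}, {"x": -0.0256, "y": -0.03, "z": 0.003}, {"x": -0.0256, "y": -0.03, "z": 0.003}, {"x": -0.0256, "y": -0.03, "z": 0.003}, {"x": -0.0256, "y": -0.03, "z": 0.003}, {"x": -0.0256, "y": -0.03, "z": 0.003}, {"x": -0.0256, "y": -0.03, "z": 0.003}, {"x": -0.0256, "y": -0.03, "z": 0.003}, {"x": -0.0256, "y": -0.03, "z": 0.003}, {"x": -0.0256, "y": -0.03, "z": 0.003}, {"x": -0.0256, "y": -0.03, "z": 0.003}, {"x": -0.0256, "y": -0.03, "z": 0.003}]' --fingers 0 --grip_force 60

```text
invalid input at $.series[0]: expected keys x, y, z, roll
```

```bash
python3 - <<'E'
from h import *
c=bot.calibration("wrist"); im,d=bot.read_camera("wrist"); cv2.imwrite("pics/w1.png",im[...,::-1])
measure("wrist",im,d,(460,-70),(640,-175),c)
s=bot.get_state();R=s["tool_rot"];print(s["t"],s["tcp_pos"],s["contact_force"],R.T@(np.array([459.5,-70.2,53])-s["tcp_pos"]))
E
```

```text
0.45 [166.80046169 576.30757437 248.20279877] [0.4003001  0.73273834 0.0692095 ] [-460.95839496 -539.57458427  195.25834739]
```

View pics/w1.png

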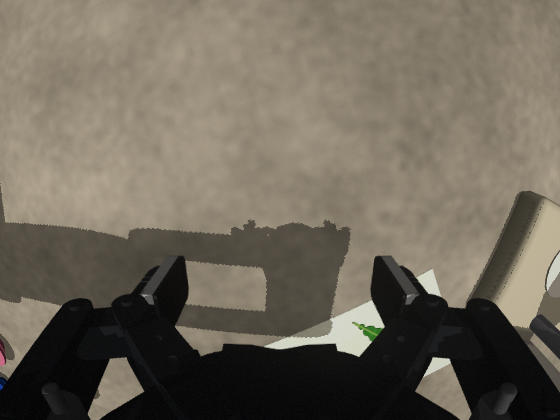

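The move was refused because each row needs all four keys. The picture shows only bench and the open fingers at the start pose. I'll resend it.

Call:
play_rows --series '[{"x": -0.0256, "y": -0.03, "z": 0.003, "roll": 0}, {"x": -0.0256, "y": -0.03, "z": 0.003, "roll": 0}, {"x": -0.0256, "y": -0.03, "z": 0.003, "roll": 0}, {"x": -0.0256, "y": -0.03, "z": 0.003, "roll": 0}, {"x": -0.0256, "y": -0.03, "z": 0.003, "roll": 0}, {"x": -0.0256, "y": -0.03, "z": 0.003, "roll": 0}, {"x": -0.0256, "y": -0.03, "z": 0.003, "roll": 0}, {"x": -0.0256, "y": -0.03, "z": 0.003, "roll": 0}, {"x": -0.0256, "y": -0.03, "z": 0.003, "roll": 0}, {"x": -0.0256, "y": -0.03, "z": 0.003, "roll": 0}, {"x": -0.0256, "y": -0.03, "z": 0.003, "roll": 0}, {"x": -0.0256, "y": -0.03, "z": 0.003, "roll": 0}, {"x": -0.0256, "y": -0.03, "z": 0.003, "roll": 0}, {"x": -0.0256, "y": -0.03, "z": 0.003, "roll": 0}, {"x": -0.0256, "y": -0.03, "z": 0.003, "roll": 0}, {"x": -0.0256, "y": -0.03, "z": 0.003, "roll": 0}, {"x": -0.0256, "y": -0.03, "z": 0.003, "roll": 0}, {"x": -0.0256, "y": -0.03, "z": 0.003, "roll": 0}]' --fingers 0 --grip_force 60

```text
t: 2.25
tcp_pos: [459.8, -72.2, 194.4]
tool_rot: [[-0.96, 0.278, 0.001], [0.278, 0.96, -0.0], [-0.001, 0.0, -1.0]]
contact_force: [0.4, 0.8, -0.3]
finger_gap: 1.001
```

```bash
python3 - <<'E'
from h import *
c=bot.calibration("wrist"); im,d=bot.read_camera("wrist"); cv2.imwrite("pics/w2.png",im[...,::-1])
measure("wrist",im,d,(460,-70),(640,-175),c)
s=bot.get_state();R=s["tool_rot"];print(s["t"],s["tcp_pos"],s["contact_force"],R.T@(np.array([459.5,-70.2,53])-s["tcp_pos"]))
E
```

```text
wrist flange [460.3 -71.3] 41.1 meanz [458.2 -70.9  31.7]
wrist knobtop [460.  -70.8] 13.1 meanz [459.6 -70.8  55.7]
wrist foot [ 636.6 -176. ] 49.0
2.3 [461.23404824 -76.7648487  193.97991401] [-4.2276751  -3.20128472  1.36153955] [  3.83459925   6.20638321 140.95466283]
```

View pics/w2.png

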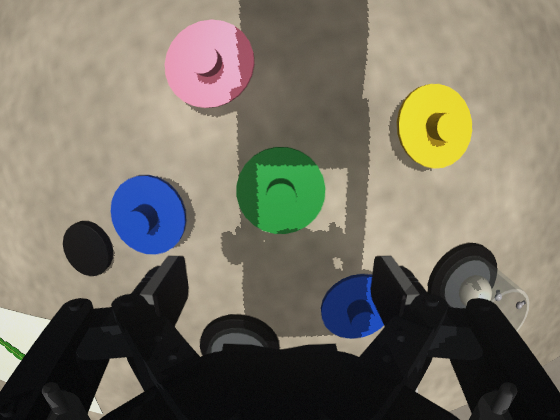

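The green lid is centred between the fingers (281,190), and the wrist camera puts it at (459.8, −70.7). The commanded pose matches that, so I'll descend straight down and then grip.

Call:
play_rows --series '[{"x": 0, "y": 0, "z": 0.02, "roll": 0}, {"x": 0, "y": 0, "z": 0.03, "roll": 0}, {"x": 0, "y": 0, "z": 0.03, "roll": 0}, {"x": 0, "y": 0, "z": 0.03, "roll": 0}, {"x": 0, "y": 0, "z": 0.02, "roll": 0}, {"x": 0, "y": 0, "z": 0.011, "roll": 0}, {"x": 0, "y": 0, "z": 0, "roll": 0}, {"x": 0, "y": 0, "z": 0, "roll": 0}]'

```text
t: 3.1
tcp_pos: [459.9, -70.6, 54.2]
tool_rot: [[-0.961, 0.278, 0.001], [0.278, 0.961, -0.0], [-0.001, 0.0, -1.0]]
contact_force: [-0.6, -0.3, -0.4]
finger_gap: 1.002
```

Call:
play_rows --series '[{"x": 0, "y": 0, "z": 0, "roll": 0}, {"x": 0, "y": 0, "z": 0, "roll": 0}, {"x": 0, "y": 0, "z": 0, "roll": 0}, {"x": 0, "y": 0, "z": 0, "roll": 0}, {"x": 0, "y": 0, "z": 0, "roll": 0}, {"x": 0, "y": 0, "z": 0, "roll": 0}, {"x": 0, "y": 0, "z": 0, "roll": 0}, {"x": 0, "y": 0, "z": 0, "roll": 0}]' --fingers 1 --grip_force 60

```text
t: 3.9
tcp_pos: [459.8, -70.7, 54.0]
tool_rot: [[-0.961, 0.278, 0.001], [0.278, 0.961, -0.0], [-0.001, -0.0, -1.0]]
contact_force: [-1.3, 0.8, 5.6]
finger_gap: 0.279
```

Call:
play_rows --series '[{"x": 0, "y": 0, "z": -0.01, "roll": 0}, {"x": 0, "y": 0, "z": -0.03, "roll": 0}, {"x": 0, "y": 0, "z": -0.04, "roll": 0}, {"x": 0, "y": 0, "z": -0.03, "roll": 0}, {"x": 0, "y": 0, "z": -0.02, "roll": 0}, {"x": -0.01, "y": -0.003, "z": 0, "roll": 0}, {"x": -0.024, "y": -0.006, "z": 0, "roll": 0}, {"x": -0.024, "y": -0.006, "z": 0, "roll": 0}, {"x": -0.024, "y": -0.006, "z": 0, "roll": 0}, {"x": -0.024, "y": -0.006, "z": 0, "roll": 0}, {"x": -0.024, "y": -0.006, "z": 0, "roll": 0}, {"x": -0.024, "y": -0.006, "z": 0, "roll": 0}, {"x": -0.024, "y": -0.006, "z": 0, "roll": 0}, {"x": -0.016, "y": -0.004, "z": 0, "roll": 0}, {"x": -0.008, "y": -0.001, "z": 0, "roll": 0}, {"x": 0, "y": 0, "z": 0, "roll": 0}, {"x": 0, "y": 0, "z": 0, "roll": 0}]'

```text
t: 5.6
tcp_pos: [638.8, -174.3, 182.5]
tool_rot: [[-0.961, 0.278, -0.001], [0.278, 0.961, 0.001], [0.002, 0.0, -1.0]]
contact_force: [-0.6, 0.0, -1.0]
finger_gap: 0.283
```

```bash
python3 - <<'E'
from h import *
c=bot.calibration("wrist"); im,d=bot.read_camera("wrist")
s=bot.get_state(); print(s["t"],s["tcp_pos"].round(1),s["contact_force"].round(1),s["finger_gap"])
i2,d2=bot.read_camera("side")
for n,a,b,cc in(("wrist",im,d,c),("side",i2,d2,None)):
    P=pts(n,b,cc); i=a.astype(int); g=(i[...,1]>i[...,0]+25)&(i[...,1]>i[...,2]+20)&(b>0)&(P[...,2]>90)
    q=P[g]; print(n,len(q)); 
    if len(q): print(np.percentile(q,[1,50,99],axis=0).round(1).tolist()); fl=q[q[:,2]<np.percentile(q[:,2],50)+3]; print(cv2.minEnclosingCircle(fl[:,:2].astype(np.float32)))
    measure(n,a,b,(640,-175),(640,-175),cc)
cv2.imwrite("pics/m3.png",np.vstack([im[150:420,100:480],i2[40:310,60:440]])[...,::-1])
E
```

```text
5.65 [ 638.8 -174.2  182.8] [-1. -0. -0.] 0.2756360431154525
wrist 14345
[[599.8, -212.1, 158.6], [627.0, -171.9, 160.5], [676.7, -136.0, 185.1]]
((639.6280517578125, -174.27879333496094), 41.45108413696289)
wrist rim (array([ 648.7, -178.4,   42.8]), 0.8, 407) r36: (array([ 641.7, -176.9]), 0.9, 407) z 96.1
wrist foot [ 623.3 -161.4] 41.9
side 702
[[597.9, -203.2, 138.0], [627.2, -160.5, 160.6], [673.0, -132.7, 185.4]]
((636.2452392578125, -170.19778442382812), 40.187313079833984)
side rim (array([ 639.7, -174.7,   35.6]), 1.0, 239) r36: (array([ 639.7, -174.8]), 1.1, 239) z 95.4
side foot [ 639.5 -172.2] 48.9
```

View pics/m3.png

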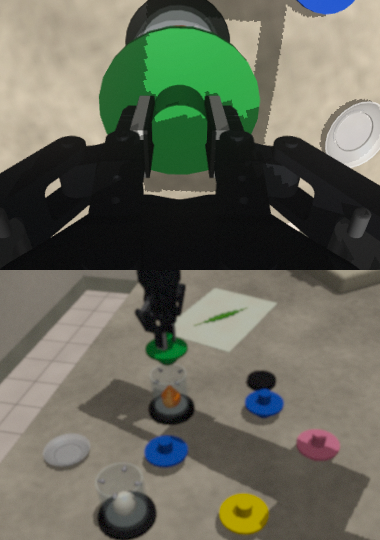

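The lid is held level above the shell jar, with its centre at (639.6, −174.3) and the jar's at about (640.8, −175.5). I'll shift about 2 mm and descend to just above the catches.

Call:
play_rows --series '[{"x": -0.0015, "y": -0.0005, "z": 0.01, "roll": 0}, {"x": 0, "y": 0, "z": 0.012, "roll": 0}, {"x": 0, "y": 0, "z": 0.01, "roll": 0}, {"x": 0, "y": 0, "z": 0.006, "roll": 0}, {"x": 0, "y": 0, "z": 0.004, "roll": 0}, {"x": 0, "y": 0, "z": 0.002, "roll": 0}, {"x": 0, "y": 0, "z": 0, "roll": 0}, {"x": 0, "y": 0, "z": 0, "roll": 0}]' --grip_force 80

```text
t: 6.5
tcp_pos: [641.0, -175.7, 139.8]
tool_rot: [[-0.961, 0.278, 0.001], [0.278, 0.961, -0.0], [-0.001, -0.0, -1.0]]
contact_force: [-0.4, -0.1, -0.7]
finger_gap: 0.271
```

Call:
play_rows --series '[{"x": 0, "y": 0, "z": 0.001, "roll": 0}, {"x": 0, "y": 0, "z": 0.001, "roll": 0}, {"x": 0, "y": 0, "z": 0.001, "roll": 0}, {"x": 0, "y": 0, "z": 0.001, "roll": 0}, {"x": 0, "y": 0, "z": 0, "roll": 0}]'

```text
t: 7.0
tcp_pos: [641.0, -175.7, 135.4]
tool_rot: [[-0.961, 0.278, 0.001], [0.278, 0.961, -0.0], [-0.001, -0.0, -1.0]]
contact_force: [1.5, -0.3, -0.8]
finger_gap: 0.27
```

Call:
play_rows --series '[{"x": 0, "y": 0, "z": 0.001, "roll": 0}, {"x": 0, "y": 0, "z": 0.001, "roll": 0}, {"x": 0, "y": 0, "z": 0.001, "roll": 0}, {"x": 0, "y": 0, "z": 0, "roll": 0}]'

```text
t: 7.4
tcp_pos: [641.3, -176.2, 133.1]
tool_rot: [[-0.96, 0.278, 0.002], [0.278, 0.96, -0.001], [-0.002, -0.001, -1.0]]
contact_force: [1.6, -4.0, 3.6]
finger_gap: 0.274
```

Call:
play_rows --series '[{"x": 0, "y": 0, "z": 0.001, "roll": 0}, {"x": 0, "y": 0, "z": 0.001, "roll": 0}, {"x": 0, "y": 0, "z": 0, "roll": 0}]'

```text
t: 7.7
tcp_pos: [641.8, -176.1, 131.7]
tool_rot: [[-0.961, 0.278, 0.003], [0.278, 0.961, -0.001], [-0.003, -0.0, -1.0]]
contact_force: [3.8, -1.8, 7.0]
finger_gap: 0.273
```

Contact is with the catches at the expected height, with a slight sideways push toward +x. I'll follow that by 1 mm and keep pressing in small steps.

Call:
play_rows --series '[{"x": -0.001, "y": 0, "z": 0.001, "roll": 0}, {"x": 0, "y": 0, "z": 0.001, "roll": 0}, {"x": 0, "y": 0, "z": 0, "roll": 0}]'

```text
t: 8.0
tcp_pos: [641.1, -175.7, 127.0]
tool_rot: [[-0.961, 0.278, -0.002], [0.278, 0.961, 0.0], [0.002, -0.0, -1.0]]
contact_force: [3.0, -3.1, -6.8]
finger_gap: 0.273
```

Call:
play_rows --series '[{"x": 0, "y": 0, "z": 0.001, "roll": 0}, {"x": 0, "y": 0, "z": 0.001, "roll": 0}, {"x": 0, "y": 0, "z": 0, "roll": 0}]'

```text
t: 8.3
tcp_pos: [641.3, -175.8, 125.6]
tool_rot: [[-0.961, 0.278, -0.001], [0.278, 0.961, 0.0], [0.001, 0.0, -1.0]]
contact_force: [1.5, -1.8, -3.4]
finger_gap: 0.275
```

It has snapped through: the force reversed and the lid is now pulling down. It's under 1 mm from home, so I'll ease down with the pull and then release.

Call:
play_rows --series '[{"x": 0, "y": 0, "z": 0.0007, "roll": 0}, {"x": 0, "y": 0, "z": 0, "roll": 0}]'

```text
t: 8.5
tcp_pos: [641.5, -175.8, 125.5]
tool_rot: [[-0.961, 0.278, -0.0], [0.278, 0.961, 0.0], [0.0, 0.0, -1.0]]
contact_force: [0.9, -1.9, -2.7]
finger_gap: 0.272
```

```bash
python3 - <<'E'
from h import *
c=bot.calibration("wrist"); im,d=bot.read_camera("wrist")
s=bot.get_state(); print(s["t"],s["tcp_pos"].round(1),s["contact_force"].round(1))
P=pts("wrist",d,c); i=im.astype(int); g=(i[...,1]>i[...,0]+25)&(i[...,1]>i[...,2]+20)&(d>0)
print("flange top z",np.percentile(P[g][:,2],[10,30,50]))
E
```

```text
8.55 [ 641.5 -175.8  125.5] [ 0.3 -3.1 -3. ]
flange top z [102.28420003 102.84263231 103.26340053]
```

The flange top measures 103 mm, which is home (71+32), so I'll release and retreat.

Call:
play_rows --series '[{"x": 0, "y": 0, "z": 0, "roll": 0}, {"x": 0, "y": 0, "z": 0, "roll": 0}, {"x": 0, "y": 0, "z": 0, "roll": 0}, {"x": 0, "y": 0, "z": 0, "roll": 0}, {"x": 0, "y": 0, "z": 0, "roll": 0}, {"x": 0, "y": 0, "z": 0, "roll": 0}, {"x": 0, "y": 0, "z": 0, "roll": 0}, {"x": 0, "y": 0, "z": 0, "roll": 0}]' --fingers 0

```text
t: 9.35
tcp_pos: [641.7, -175.9, 125.6]
tool_rot: [[-0.961, 0.278, 0.0], [0.278, 0.961, -0.0], [-0.0, 0.0, -1.0]]
contact_force: [0.4, -0.7, 0.1]
finger_gap: 0.999
```

Call:
play_rows --series '[{"x": 0, "y": 0, "z": -0.01, "roll": 0}, {"x": 0, "y": 0, "z": -0.02, "roll": 0}, {"x": 0, "y": 0, "z": -0.03, "roll": 0}, {"x": 0, "y": 0, "z": -0.03, "roll": 0}, {"x": 0, "y": 0, "z": -0.03, "roll": 0}, {"x": 0, "y": 0, "z": 0, "roll": 0}, {"x": 0, "y": 0, "z": 0, "roll": 0}, {"x": 0, "y": 0, "z": 0, "roll": 0}]'

```text
t: 10.15
tcp_pos: [641.2, -175.7, 244.6]
tool_rot: [[-0.961, 0.278, -0.002], [0.278, 0.961, 0.001], [0.002, 0.0, -1.0]]
contact_force: [-0.1, -0.1, -0.2]
finger_gap: 1.004
```

```bash
python3 - <<'E'
from h import *
c=bot.calibration("wrist"); im,d=bot.read_camera("wrist")
P=pts("wrist",d,c); i=im.astype(int); g=(i[...,1]>i[...,0]+25)&(i[...,1]>i[...,2]+20)&(d>0)
q=P[g]; fl=q[(q[:,2]>95)&(q[:,2]<112)]
A=np.c_[fl[:,:2],np.ones(len(fl))]; k=np.linalg.lstsq(A,fl[:,2],rcond=None)[0]
print("flange top median",np.median(fl[:,2]),"slope",k[:2],cv2.minEnclosingCircle(fl[:,:2].astype(np.float32)),"knob",np.percentile(q[:,2],98))
s=bot.get_state(); print(s["t"],s["tcp_pos"].round(1),s["contact_force"].round(1),s["finger_gap"])
i2,_=bot.read_camera("side")
cv2.imwrite("pics/end.png",np.vstack([im[100:370,100:480],i2[40:310,60:440]])[...,::-1])
E
```

```text
flange top median 102.73294757731739 slope [-0.00032022 -0.00203237] ((642.3468627929688, -176.59228515625), 41.00059127807617) knob 127.32382677624545
10.2 [ 640.9 -175.6  244. ] [-0.4 -0.1 -0.5] 0.9962095031133946
```

View pics/end.png

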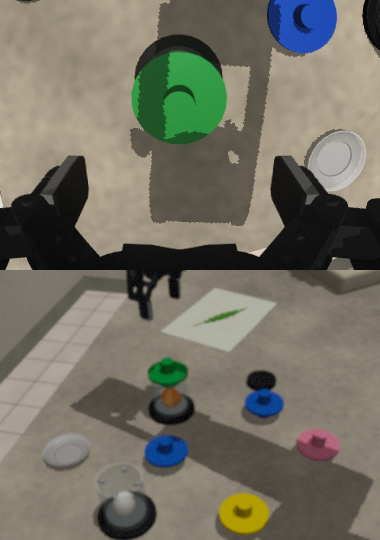

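The green lid sits level on the shell jar and the gripper is clear of everything.

```bash
python3 -c "
from rig import bot
print(bot.job_done())"
```

```text
the job is handed in; nothing more can be done
None
```

The green lid is snapped into the jar with the orange seashell, and I let go of it and handed the job in at about 10 s.

- **Pressing:** I gripped the lid by its knob and pressed it down in 1 mm steps. Wrist readings between steps reached about 7 N before it snapped. It then pulled itself down, and I eased it 0.7 mm further before releasing.
- **Final position:** the flange top measured 102.7 mm against 103 mm when home. The tilt was about 0.002 rad and the lid was about 2 mm from the jar's estimated axis.
- **Clearance:** the gripper was open, about 120 mm above where it let go, with no contact force.

One move call was refused at the start because I left out the roll values. I resent it and nothing had moved. The cameras' estimates of the jar's centre differed by 2 to 3 mm, which is well within the 10 mm allowed. The hand-in reports no verdict.

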